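Dip the brush-washing tank with its gauge rod

TASK

Check the level in the brush-washing tank. First slide the round drip pan along the table, without lifting it, into the taped ring; then take the gauge rod from its wooden rest, push it into the tank's sloping guide tube until its collar stops on the mouth, and draw it right out again. Finish holding the rod still in the gripper, level, scale side up, with its tip about a hand's width above the middle of the pan in the ring and the rod touching nothing else; leave the two pots and the paint tube where they are.

Things in the scene. Friction and masses are not known exactly. Their poses are not given: they have to be found in the camera images.
- tank: Fixed aluminium box-shaped tank, 120 x 160 mm (x, y), 124 mm high with its lid; a small bar handle on the lid reaches 144 mm. Lid and tank are one fixed piece. Origin: centre of the underside; z up. The guide tube comes out of its +y wall.
- guide_tube: Steel tube fixed to the tank. Origin: centre of its mouth, 140 mm from the tank's origin along tank +y, 135 mm above the table. z runs along the bore OUT of the mouth, 30 degrees above horizontal (the rod goes in along -z). Bore 15 mm, 110 mm long, open into the empty tank; flared to about 29 mm in the last 18 mm; mouth rim 38 mm outside.
- rod_rest: Fixed light wooden rest, base 50 x 230 x 12 mm (x, y, z), origin centre of underside. Two open-topped notched saddles, 12 mm thick (y), 44 mm wide, 63 mm high, at y = +95 mm (carries the handle's end) and y = -75 mm (carries the shaft); between them is free space above the base.
- gauge_rod: Loose rod, about 120 g, level in the rest, axis 60 mm above the table. Origin: on the axis at the collar's stop face. -y points to the tip, +y to the handle, z up (engraved scale side). Steel shaft 10 mm diameter, y = 0 to tapered tip at -150 mm; collar 36 mm diameter, y = 0 to 8 mm; wooden handle 16 wide (x) by 20 high (z), y = 8 to 108 mm; grip it across the 16 mm, e.g. at y = 50 mm.
- rod_tip (a point): Tip of the gauge rod, on the axis, 150 mm from the collar's stop face.
- drip_pan: Loose round aluminium pan, 250 g, 124 mm diameter at the foot, 140 mm at the rim, 25 mm high, wall 4 mm, floor 4 mm thick, open at the top; slides on the table and can be pushed from outside or with the fingertips against the inside of its wall. Origin: centre of its underside.
- pan_spot: Flat ring of pale paper tape on the table (no thickness to speak of), inside diameter 160 mm, outside 178 mm. Origin: its centre.
- pot_a: Small screw pot, 36 mm diameter, 41 mm high, standing near the table's front edge; bystander. Origin: centre of underside.
- pot_b: Another such pot, 36 mm diameter, 41 mm high; bystander. Origin: centre of underside.
- paint_tube: Lying aluminium paint tube, 115 x 32 x 25 mm; bystander. Origin: centre of underside.

How it is judged:
On the way, in this order (a step that is already met when the one before it is completed fails the run):
1. the drip pan stands flat in the taped ring (centres within 18 mm) (horizontal distance between drip_pan and pan_spot below 0.018 m and height (world z) of drip_pan below 0.004 m and linear speed of drip_pan below 0.02 m/s), for 0.2 s.
2. the rod is fully in the guide tube: collar within 4 mm of the mouth, rod in line with the bore (z of gauge_rod in the frame of guide_tube below 0.004 m and distance between gauge_rod and guide_tube below 0.007 m and angle between the y axis of gauge_rod and the z axis of guide_tube, either way round below 0.1 rad), for 0.1 s.
3. the rod is right out of the tube again, tip clear of the mouth (z of rod_tip in the frame of guide_tube above 0.005 m), for 0.1 s.
At the end, for the whole second after the job is handed in: The pan stands flat within 18 mm of the ring's centre; the rod is held still in the fingers, level and scale side up within 8 degrees, its tip within 45 mm of the pan's centre seen from above and 60 to 200 mm above the table, touching neither pan, rest nor tank (horizontal distance between drip_pan and pan_spot below 0.018 m and height (world z) of drip_pan below 0.004 m and horizontal distance between rod_tip and drip_pan below 0.045 m and height (world z) of rod_tip between 0.06 and 0.2 m and angle between gauge_rod's own z axis and vertical below 0.14 rad and linear speed of gauge_rod below 0.03 m/s and contact force between the fingers and gauge_rod above 1 N and contact force between gauge_rod and drip_pan below 0.1 N and contact force between gauge_rod and rod_rest below 0.1 N and contact force between gauge_rod and tank below 0.1 N); the arm keeps its last pose, push and grip.
It fails at once if the drip pan is lifted or tipped (height (world z) of drip_pan above 0.02 m or angle between drip_pan's own z axis and vertical above 0.25 rad).
It fails at once if a pot or the paint tube is pushed away or knocked over (distance of any of pot_a, pot_b, paint_tube from where it was at the start of the episode above 0.03 m or angle between any of pot_a, pot_b's own z axis and vertical above 0.5 rad).
It also fails if it takes over 72 s, if anything falls off the work surface, if the arm or the gripper's body presses on something with over 40 N, if the wrist force passes 120 N, or if a joint passes its speed limit or range.

ROBOT

A 6-joint arm with a two-finger parallel gripper is mounted at the origin on a cart in front of the work surface, level with it; the furniture and walls round the work are solid. World frame = base frame: x ahead of the robot, y to its left, z up, the work surface at z = 0. Lengths are in m, angles in rad, forces in N, time in s.
With the tool pointing down it reaches from about 0.425 to 0.95 m from the base axis. Payload 14.7 kg.
Tool frame: the origin (TCP) lies at the very end of the fingers, on their centre line; the grasp point (between the pads) lies 19 mm behind it; z points along the fingers, y is the line along which they close (so a half turn about z gives the same grasp; the last joint's range is limited). The gripper opens to 85 mm and grips with 20 to 120 N. Pads are 22 mm wide; open, the fingers measure 114 mm over their backs; the gripper's body (76 mm by 85 mm) begins 54 mm behind the grasp point. The pads swing forward as they close: fully open they stand 13 mm farther back than shut.
Start: joints at [1.112, 0.48, 1.596, -0, 1.065, -0.047], TCP at [0.26, 0.596, 0.194] pointing down, gripper open.
Joint ranges: [-2.75, 2.75], [-0.82, 2.05], [0.23, 2.67], [-1.56, 4.7], [0.09, 2.69], [-2.92, 2.92]. Speed limits (rad/s): [1.89, 1.89, 2.39, 3.01, 3.01, 3.01].

INTERFACE

Orientations are given as a unit quaternion [x, y, z, w].
In Python, from workcell import env, solver, get_image, job, trace gives the robot as it stands. Calls block until the motion is done:
- env.move_ptp(position, orientation): joint-space move of the TCP to a pose.
- env.movel(position, orientation=None, v=0.15, threshold=None): straight line of the TCP; orientation=None keeps the orientation; v is the mean speed in m/s. With threshold (N) it stops when the force on the tool has changed by that much, and returns True; else False.
- env.move_joints(angles): joint-space move.
- env.gripper_to(opening, force=None): opening from 0.0 (shut) to 1.0 (fully open); force is the grip in N (None keeps the last); returns when the fingers have stopped.
- env.wait(seconds).
- solver.solve_ik(position, orientation): joint angles nearest the present ones, or None.
- get_image(name): name is "scene" or "side" or "wrist"; returns a dict with "color" (384x512x3 uint8, red, green, blue), "z_map" (384x512 float32, m along the optical axis (not along the pixel's ray), 0 where there is no reading), "camera_matrix" (3x3 intrinsics, pixels), "rvec" (rotation vector, rad) and "tvec" (3), from world to camera coordinates, as OpenCV has them. Camera axes: x right, y down, z forward; pixel columns grow to the right and rows downward; lengths in m; the calibration is good to about 2 mm. A picture is of the moment at which its call begins.
A pose or a line that the arm cannot do raises env.Unreachable and nothing moves.
- job.sign_off(): hands the job in; it is judged then, once.
Trained networks look in the newest picture that a camera, given by its name, has taken for a name from the list of things; names that differ only in an ending like _2 or _b are one class to them, and where a whole thing is asked for, a point or a joint stands for the part that bears it (a point fixed in the world has none). Each returns a list of dicts, best first, with "score" (0 to 1); they miss things now and then, are a little off and sometimes report something else, mostly with a low value. They report only what shows in the picture. A call takes as long as a camera call.
- trace(camera, name): "pixels" (384x512 bool, what is visible of it) and "at" ([row, column] in pixels, amid what is visible of it).
Readings, each from a call of its own:
- env.get_t(): time.
- env.get_joint_positions(): joint angles.
- env.get_joint_vel(): joint speeds.
- env.get_effort(): joint torques, N m.
- env.get_tool_pos(): TCP position.
- env.get_orientation(): TCP orientation.
- env.get_wrist_force(): force on the tool from outside, world axes, zero at the start.
- env.get_ft_torque(): the same for the moment, N m.
- env.get_grip_width(): opening from 0.0 (shut) to 1.0 (fully open).
- env.get_gripper_force(): force on a finger pad.
Only numpy, scipy, OpenCV 4.12 (cv2) and the standard library are available. Lean on these libraries where they do the work, as an engineer would, in place of code of your own. Each camera call takes 0.05 s, during which the arm holds its last target. There are 200 camera calls.

## Working session

There is one attempt and no reset: what is moved stays moved. The work goes in short steps, each a Python script; the robot and the scene stay as the last script left them, time stands still between calls to the robot, and variables do not carry over. Pictures are saved under pics/ and viewed, at most 10 in all, crops included, and the job is handed in when it is done.

```bash
mkdir -p pics
cat > h.py <<'E'
import numpy as np, cv2
from scipy.spatial.transform import Rotation as R
from workcell import env, solver, get_image, job, trace
def cloud(im):
    z=im["z_map"]; K=im["camera_matrix"]; v,u=np.mgrid[:z.shape[0],:z.shape[1]]
    c=np.stack([(u-K[0,2])*z/K[0,0],(v-K[1,2])*z/K[1,1],z],-1)
    M=cv2.Rodrigues(np.array(im["rvec"],float))[0]
    return (c-np.array(im["tvec"]).ravel())@M   # world points
def q(M): return R.from_matrix(M).as_quat()
E
python3 - <<'E'
from h import *
for cam in("scene","side"):
    im=get_image(cam); cv2.imwrite(f"pics/{cam}0.png",im["color"][...,::-1]); P=cloud(im); ok=im["z_map"]>0
    for n in["tank","guide_tube","rod_rest","gauge_rod","drip_pan","pan_spot","pot_a","paint_tube"]:
        for d in trace(cam,n)[:3]:
            m=d["pixels"]&ok; p=P[m]
            if len(p): print(cam,n,round(d["score"],2),np.round(d["at"]),m.sum(),"med",np.round(np.median(p,0),3),"lo",np.round(np.percentile(p,2,0),3),"hi",np.round(np.percentile(p,98,0),3))
E
```

```text
scene tank 0.78 [246. 384.] 4349 med [ 0.521 -0.361  0.122] lo [ 0.496 -0.441  0.006] hi [ 0.62  -0.241  0.142]
scene guide_tube 0.52 [216. 348.] 224 med [ 0.564 -0.244  0.127] lo [ 0.553 -0.274 -0.001] hi [ 0.675 -0.216  0.149]
scene rod_rest 0.63 [171. 230.] 761 med [0.636 0.213 0.013] lo [0.606 0.11  0.003] hi [0.671 0.323 0.062]
scene rod_rest 0.27 [269. 283.] 221 med [ 0.367 -0.161  0.037] lo [ 0.357 -0.174 -0.001] hi [ 0.388 -0.14   0.043]
scene gauge_rod 0.8 [160. 227.] 295 med [0.642 0.225 0.065] lo [ 0.618  0.082 -0.   ] hi [0.706 0.316 0.076]
scene drip_pan 0.97 [201. 206.] 1102 med [0.465 0.197 0.006] lo [0.394 0.127 0.   ] hi [0.521 0.255 0.026]
scene pan_spot 0.59 [212. 260.] 300 med [ 0.471 -0.018  0.001] lo [ 0.373 -0.074 -0.003] hi [0.545 0.098 0.005]
scene pot_a 0.72 [268. 280.] 177 med [ 0.367 -0.161  0.038] lo [ 0.357 -0.174  0.008] hi [ 0.388 -0.143  0.043]
scene pot_a 0.47 [281. 310.] 209 med [ 0.372 -0.242  0.039] lo [ 0.363 -0.256  0.006] hi [ 0.395 -0.225  0.043]
scene paint_tube 0.54 [186. 169.] 192 med [0.462 0.35  0.012] lo [0.419 0.338 0.002] hi [0.517 0.3
[... 541 characters left out ...]
 0.106 -0.   ] hi [0.675 0.317 0.057]
side drip_pan 0.75 [208. 213.] 765 med [0.46  0.2   0.007] lo [ 0.394  0.123 -0.001] hi [0.529 0.259 0.025]
side drip_pan 0.25 [225. 222.] 180 med [0.442 0.031 0.   ] lo [ 0.371 -0.071 -0.002] hi [0.544 0.096 0.003]
side pan_spot 0.77 [249. 241.] 109 med [ 0.419 -0.04   0.   ] lo [ 0.373 -0.075 -0.002] hi [0.544 0.078 0.003]
side pan_spot 0.53 [272. 263.] 262 med [ 0.374 -0.249  0.031] lo [ 0.364 -0.258  0.002] hi [ 0.393 -0.227  0.042]
side pot_a 0.81 [274. 263.] 264 med [ 0.375 -0.25   0.031] lo [ 0.364 -0.258  0.002] hi [ 0.395 -0.23   0.042]
side pot_a 0.57 [263. 246.] 258 med [ 0.37  -0.168  0.028] lo [ 0.357 -0.176 -0.001] hi [ 0.395 -0.137  0.042]
```

View pics/scene0.png

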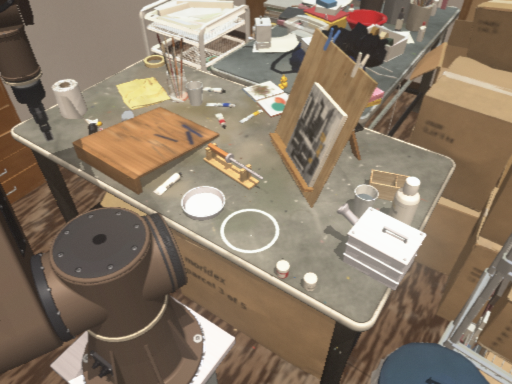

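View pics/side0.png

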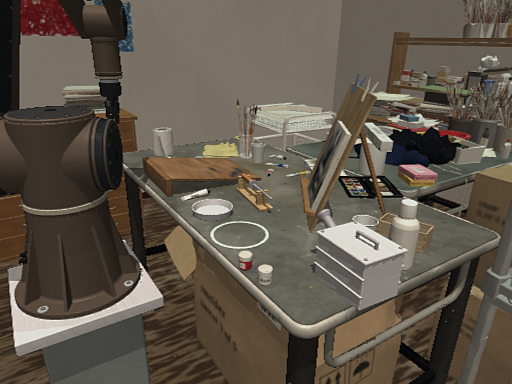

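The scene view shows the pan at (row 202, col 203), ring (231, 250), rod in its rest (165, 235), tank (245, 385) with its tube mouth near (210, 345), and the easel standing behind the ring. The side view agrees. Next I fit the shapes.

Run:
```python
from h import *
from scipy.optimize import least_squares
pc=[];cc=[]
for cam in("scene","side"):
    im=get_image(cam);P=cloud(im)[im["z_map"]>0];C=im["color"][im["z_map"]>0]
    pc.append(P);cc.append(C)
    def box(x0,x1,y0,y1,z0,z1): return ((P>[x0,y0,z0])&(P<[x1,y1,z1])).all(1)
    def circ(p,r,c):
        s=least_squares(lambda t:np.hypot(*(p[:,:2]-t).T)-r,c,loss="soft_l1",f_scale=.003); return np.round(s.x,4),len(p),np.round(np.std(s.fun),4)
    print(cam,"pan rim",circ(P[box(.36,.56,.1,.29,.019,.03)],.069,[.46,.19]))
    b=C.min(1)>150
    m=box(.34,.6,-.12,.125,-.006,.006)&b
    # drop pan pixels
    m&=np.hypot(P[:,0]-.46,P[:,1]-.19)>.078
    print("ring",circ(P[m],.0845,[.46,.01]))
    m=box(.45,.68,-.48,-.2,.112,.130)
    rect=cv2.minAreaRect(P[m][:,:2].astype(np.float32));print("lid",rect)
    m=box(.5,.68,-.28,-.17,.1,.17);print("mouth",np.round(P[m].min(0),3),np.round(P[m].max(0),3),m.sum())
    # rest base / rod
    m=box(.55,.75,.08,.36,.006,.017);print("base",cv2.minAreaRect(P[m][:,:2].astype(np.float32)))
    m=box(.58,.72,.05,.36,.045,.09);p=P[m];k=p[:,:2].mean(0);w=np.linalg.svd(p[:,:2]-k)[2][0];print("rod",k,w,np.round(p.min(0),3),np.round(p.max(0),3))
    s=(p[:,:2]-k)@w
    for a in np.arange(s.min(),s.max(),.02):
        j=(s>=a)&(s<a+.02)
        if j.sum(): print(np.round(k+w*(a+.01),3),j.sum(),"z",np.round(p[j,2].max(),3),p[j].min(0)[0].round(3),p[j].max(0)[0].round(3),np.median(C[m][j],0))
P=np.vstack(pc)
# obstacle map: max height 5cm cells
print("max height (cm) rows x=.3...0.95, cols y=-.5...0.5")
for x in np.arange(.3,.95,.05):
    r=[]
    for y in np.arange(-.5,.5,.05):
        j=(P[:,0]>=x)&(P[:,0]<x+.05)&(P[:,1]>=y)&(P[:,1]<y+.05)&(P[:,2]>-.05); r.append("%3d"%round(100*P[j,2].max()) if j.sum()>2 else "  .")
    print("%.2f"%x," ".join(r))
a=cv2.imread("pics/scene0.png")[130:205,190:280];b=cv2.imread("pics/side0.png")[160:260,200:400]
cv2.imwrite("pics/c1.png",np.vstack([cv2.resize(a,(600,300),interpolation=2),cv2.resize(b,(600,300),interpolation=2)]))
```

```text
scene pan rim (array([0.4566, 0.1901]), 209, np.float64(0.0023))
ring (array([0.4524, 0.0119]), 1264, np.float64(0.0248))
lid ((0.5650966167449951, -0.32897546887397766), (0.23060612380504608, 0.13269579410552979), 86.06645202636719)
mouth [ 0.503 -0.28   0.101] [ 0.601 -0.214  0.153] 259
base ((0.6450067758560181, 0.2146080732345581), (0.224272683262825, 0.11171693354845047), 66.3992691040039)
rod [0.63858623 0.21583414] [0.13881412 0.99031845] [0.607 0.071 0.046] [0.679 0.329 0.08 ]
[0.62  0.081] 15 z 0.068 0.614 0.628 [203. 189. 182.]
[0.622 0.101] 17 z 0.067 0.617 0.628 [205. 190. 183.]
[0.625 0.121] 15 z 0.066 0.621 0.632 [203. 190. 181.]
[0.628 0.14 ] 60 z 0.071 0.607 0.654 [180.5 151.  115. ]
[0.631 0.16 ] 28 z 0.066 0.608 0.654 [209.5 185.5 152. ]
[0.634 0.18 ] 12 z 0.068 0.63 0.639 [190. 176. 168.]
[0.636 0.2  ] 15 z 0.065 0.633 0.644 [203. 188. 180.]
[0.639 0.22 ] 59 z 0.08 0.626 0.658 [152. 140. 133.]
[0.642 0.239] 23 z 0.076 0.636 0.655 [219. 161. 103.]
[0.645 0.259] 32 z 0.073 0.638 0.655 [202. 148.  96.]
[0.647 0.279] 27 z 0.074 0.64 0.658 [200. 150.  97.]
[0.65  0.299]
[... 1816 characters left out ...]
   1   3   5   6   6
0.55   .  14  15  14  13  15   1   0   1   0   0   0   1   1   1   0   1   5   5   5
0.60   .  13  13  13  13   1   1   3   7   0   1   7   7   7   8   7   7   4   4   5
0.65   .   0  13  10   9   9   1  22  19  10   7   1   6   1   7   7   7   3   4   4
0.70   .   0  18  18   9   9  40  34  30  22  14   7   0   1   1   1   0   3   3   3
0.75   .   0  18  18   9   9  42  42  37  31  25  16   7   0   1   1   0   2   2   2
0.80   .   1   6   6   7   6   1  46  42  40  31  24  14   7   0   1   0   2   2   0
0.85   .   1   6   6   7   6   1   1  42  42  42  34  25  16   0   1   1   2   3   1
0.90   .   0   1   6   .   0   1  16  21  24  46  42  37  22   0   1   1   1   0   1
```

View pics/c1.png

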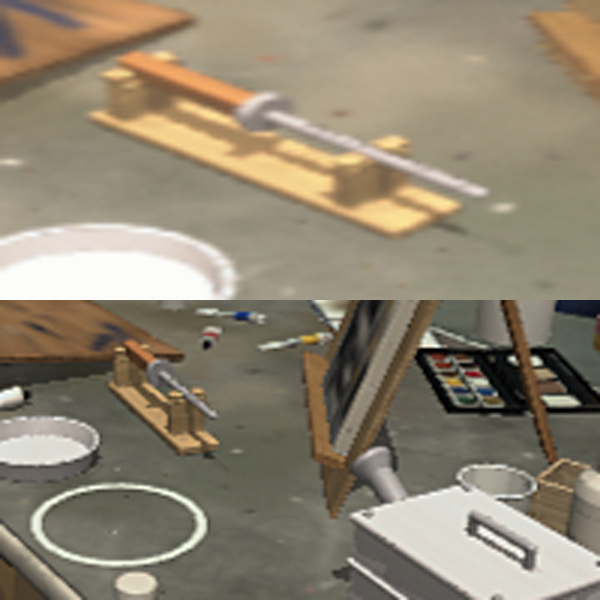

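The crop confirms that the rod's handle and collar are at the +y end of the rest and its tip points to -y. The tube mouth sits close to the easel's left foot. I'll push the pan with the shut fingers against its inner wall, and refine the ring and tank fits in the same step.

```bash
cat >> h.py <<'E'
from scipy.optimize import least_squares
def circ(p,r,c):
    s=least_squares(lambda t:np.hypot(*(p[:,:2]-t).T)-r,c,loss="cauchy",f_scale=.002); return s.x
def ring_pan(cams=("scene","side"),guess=None):
    out={"ring":[],"pan":[]}
    for cam in cams:
        im=get_image(cam);P=cloud(im)
        for n,k in(("pan_spot","ring"),("drip_pan","pan")):
            d=[d for d in trace(cam,n) if d["score"]>.4]
            if not d: continue
            p=P[d[0]["pixels"]&(im["z_map"]>0)]
            p=p[(p[:,2]>.019)&(p[:,2]<.03)] if k=="pan" else p[abs(p[:,2])<.006]
            if len(p)<40: continue
            c=circ(p,.069 if k=="pan" else .0845,p[:,:2].mean(0) if guess is None else guess)
            out[k].append(np.round(c,4)); print(cam,k,c.round(4),len(p),"res",np.median(abs(np.hypot(*(p[:,:2]-c).T)-(.069 if k=="pan" else .0845))).round(4))
    return out
E
python3 - <<'E'
from h import *
print(env.get_orientation(), R.from_quat(env.get_orientation()).as_matrix().round(2))
ring_pan()
cm=[]
for cam in("scene","side"):
    im=get_image(cam);P=cloud(im)
    d=trace(cam,"tank")[0];p=P[d["pixels"]&(im["z_map"]>0)];p=p[(p[:,2]>.117)&(p[:,2]<.128)&(p[:,1]<-.262)]
    print("lid",cv2.minAreaRect(p[:,:2].astype(np.float32)),len(p))
# yaw options
for s in(1,-1):
    M=np.column_stack([[s,0,0],[0,-s,0],[0,0,-1]])
    print(s,solver.solve_ik([.457,.189,.12],q(M)))
# insertion feasibility, guess tube axis +y, mouth .567,-.22,.135
d=np.array([0.0,np.cos(np.pi/6),.5]);z=-np.array([0.0,-.5,np.cos(np.pi/6)])
for s in(1,-1):
    y=s*np.cross(d,z); M=np.column_stack([np.cross(y,z),y,z])
    for t in(.05,.14,.25): print(s,t,solver.solve_ik(np.array([.567,-.22,.135])+d*t+z*.019,q(M)))
    dd=np.array([.135,.99,0]);dd/=np.linalg.norm(dd);zz=np.array([0,0,-1.]);y=s*np.cross(dd,zz)
    print("pick",solver.solve_ik(np.array([.639,.221,.041])+dd*.05,q(np.column_stack([np.cross(y,zz),y,zz]))))
E
```

```text
[ 2.04443616e-01  9.78878342e-01 -1.72538653e-05 -6.88028368e-06] [[-0.92  0.4  -0.  ]
 [ 0.4   0.92 -0.  ]
 [ 0.   -0.   -1.  ]]
scene ring [0.4573 0.0108] 449 res 0.0029
scene pan [0.4567 0.1898] 204 res 0.0023
side ring [0.529  0.2168] 346 res 0.0255
lid ((0.5625198483467102, -0.35339340567588806), (0.18166185915470123, 0.13301242887973785), 86.13170623779297) 2277
lid ((0.5642992258071899, -0.3542395234107971), (0.18416988849639893, 0.13176122307777405), 85.99066925048828) 1941
1 [ 3.30839425e-01  3.64622698e-01  2.02305858e+00 -4.44089210e-16
  7.53911372e-01  1.90163575e+00]
-1 [ 3.30839425e-01  3.64622698e-01  2.02305858e+00 -4.44089210e-16
  7.53911372e-01 -1.23995690e+00]
1 0.05 [-0.62479646  0.62693029  1.61904383  0.44116834  1.25244692  2.30046534]
1 0.14 [-0.52527738  0.52626398  1.68289736  0.47321271  1.25065701  2.39204415]
1 0.25 [-0.38697107  0.41688184  1.71949444  0.50769162  1.26106913  2.53380004]
pick [ 3.53447259e-01  7.10071005e-01  1.58933344e+00 -4.44089210e-16
  8.42188204e-01 -2.65261768e+00]
-1 0.05 [-0.62479646  0.62693029  1.61904383  0.44116834  1.25244692 -0.84112732]
-1 0.14 [-0.52527738  0.52626398  1.68289736  0.47321271  1.25065701 -0.7495485 ]
-1 0.25 [-0.38697107  0.41688184  1.71949444  0.50769162  1.26106913 -0.60779261]
pick [ 3.53447259e-01  7.10071005e-01  1.58933344e+00 -4.44089210e-16
  8.42188204e-01  4.88974973e-01]
```

```bash
cat > push.py <<'E'
from h import *
D=np.column_stack([[-1,0,0],[0,1,0],[0,0,-1]]).astype(float); qd=q(D)
env.gripper_to(0)
env.move_ptp([.457,.189,.12],qd)
env.movel([.457,.189,.040],v=.15)
print("touch",env.movel([.457,.189,.006],v=.04,threshold=4),env.get_tool_pos())
z=env.get_tool_pos()[2]; z=max(z+.004,.010)
env.movel([.457,.189,z],v=.05)
env.movel([.456,.155,z],v=.1)
env.movel([.4555,.015-.036,z],v=.07)
print(env.get_wrist_force(),env.get_tool_pos(),env.get_t())
g=ring_pan()
im=get_image("wrist");cv2.imwrite("pics/w1.png",im["color"][...,::-1])
E
python3 push.py
```

```text
touch False [0.45713203 0.18904196 0.00612396]
[1.30990184 0.42948532 0.77043179] [ 0.45549989 -0.0208402   0.01011909] 9.0333
scene ring [0.4579 0.0109] 245 res 0.0019
scene pan [0.4572 0.1902] 212 res 0.0023
side pan [0.4586 0.1885] 154 res 0.0023
```

View pics/w1.png

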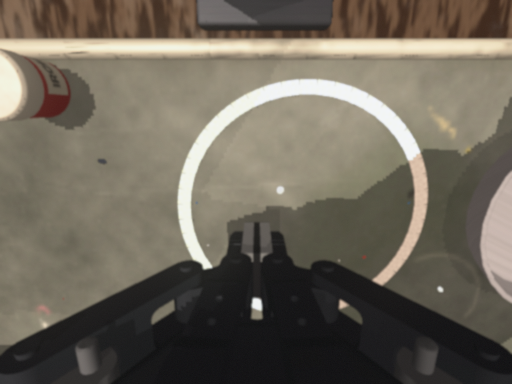

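The wrist view shows the fingers in the ring (centre about (200, 305)) with the pan still at right (col > 450): it did not move. I'll check the finger height by touching the table.

Run:
```python
from h import *
print(env.get_grip_width(),env.get_tool_pos())
p=env.get_tool_pos()
print(env.movel([p[0],p[1],-.008],v=.02,threshold=4),env.get_tool_pos(),env.get_wrist_force())
env.movel([p[0],p[1],.08],v=.15)
im=get_image("side");P=cloud(im)
cv2.imwrite("pics/s2.png",cv2.resize(im["color"][100:300,80:330,::-1],(750,600),interpolation=2))
ring_pan()
```

```text
0.0011571294977313735 [ 0.45551654 -0.02096591  0.01013609]
False [ 0.45555448 -0.02096358 -0.00793179] [-0.10341997  0.85606719  0.07652983]
scene ring [0.4581 0.0112] 106 res 0.0017
scene pan [0.4574 0.1904] 210 res 0.0023
side ring [0.458  0.0092] 194 res 0.0025
side pan [0.4578 0.1886] 160 res 0.0022
```

View pics/s2.png

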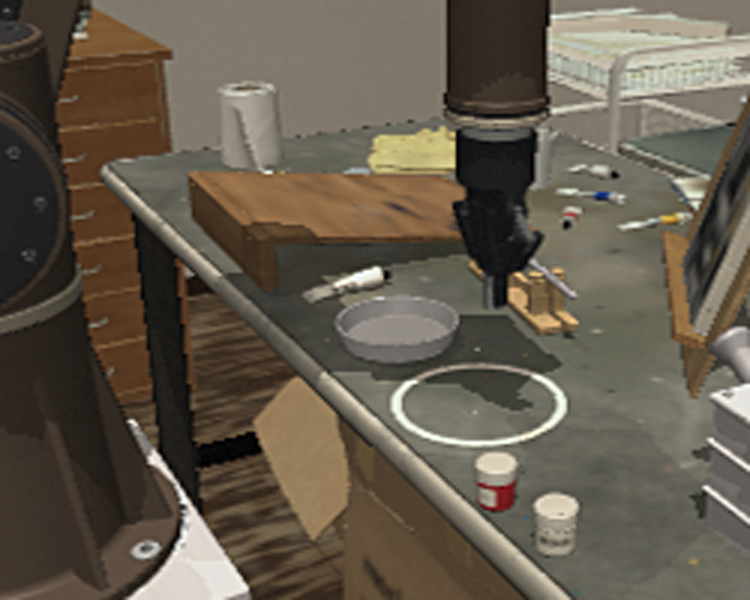

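The side view shows the fingers well above the table near the ring, and the pan unmoved. I'll compare the finger tips in the depth map with the reported TCP, and probe lower.

Run:
```python
from h import *
for k in range(2):
    t=env.get_tool_pos()
    for cam in("side","scene"):
        im=get_image(cam);P=cloud(im);u,_=cv2.projectPoints(np.array([t]),np.array(im["rvec"],float),np.array(im["tvec"],float),im["camera_matrix"],None);print(cam,t.round(4) if hasattr(t,'round') else t,"proj",u.ravel().round(1))
        m=(im["z_map"]>0)&(np.hypot(P[...,0]-t[0],P[...,1]-t[1])<.04)&(P[...,2]>.012)&(P[...,2]<.3);p=P[m]
        if len(p): i=np.argsort(p[:,2])[:6];print(p[i].round(3))
    if k==0:
        print(env.movel([t[0],t[1],.0],v=.1,threshold=5));print(env.movel([t[0],t[1],-.03],v=.02,threshold=4),env.get_tool_pos(),env.get_wrist_force(),solver.solve_ik(t,env.get_orientation()),env.get_joint_positions())
```

```text
side [ 0.4552 -0.0209  0.0795] proj [244.1 214. ]
[[ 0.46  -0.028  0.116]
 [ 0.457 -0.027  0.116]
 [ 0.448 -0.015  0.117]
 [ 0.466 -0.029  0.118]
 [ 0.452 -0.03   0.118]
 [ 0.463 -0.029  0.119]]
scene [ 0.4552 -0.0209  0.0795] proj [258.  216.6]
[[ 0.45  -0.028  0.119]
 [ 0.446 -0.017  0.12 ]
 [ 0.445 -0.024  0.121]
 [ 0.45  -0.027  0.123]
 [ 0.451 -0.01   0.124]
 [ 0.446 -0.024  0.124]]
False
False [ 0.45525394 -0.02092621 -0.02990706] [-0.243509    0.59215912 -0.29784986] [-1.12501683e-01  3.86355772e-01  2.14123810e+00  4.48029531e-06
  6.13814423e-01 -1.68331557e+00] [-1.12471141e-01  6.02723276e-01  2.20197258e+00  7.79383617e-06
  3.36712442e-01 -1.68328873e+00]
side [ 0.4553 -0.0209 -0.0299] proj [243.9 246.8]
[[ 0.445 -0.027  0.013]
 [ 0.45  -0.03   0.013]
 [ 0.462 -0.033  0.014]
 [ 0.446 -0.024  0.014]
 [ 0.451 -0.028  0.015]
 [ 0.45  -0.036  0.015]]
scene [ 0.4553 -0.0209 -0.0299] proj [257.8 240.9]
[[ 0.446 -0.017  0.013]
 [ 0.445 -0.021  0.013]
 [ 0.445 -0.029  0.013]
 [ 0.446 -0.024  0.014]
 [ 0.447 -0.02   0.014]
 [ 0.447 -0.027  0.015]]
```

The real finger ends sit about 37 mm behind the reported TCP, so the description and the arm disagree. I'll measure that offset by touching the table.

Run:
```python
from h import *
t=env.get_tool_pos()
print(env.movel([t[0],t[1],-.05],v=.015,threshold=4),env.get_tool_pos(),env.get_wrist_force())
env.movel([t[0],t[1],-.02],v=.1); print(env.get_tool_pos(),env.get_t())
```

```text
True [ 0.45524031 -0.02093504 -0.03699594] [-1.52581903 -0.20313437  9.91989796]
[ 0.45566938 -0.02100171 -0.01987963] 15.3083
```

```bash
cat >> h.py <<'E'
OFF=.0365   # reported TCP lies this far beyond the real finger ends
E
cat > push.py <<'E'
from h import *
t=env.get_tool_pos(); o=np.array([0,0,-OFF])
env.movel(np.array([t[0],t[1],.045])+o,v=.25)
env.movel(np.array([.4575,.185,.045])+o,v=.25)
env.movel(np.array([.4575,.185,.010])+o,v=.1,threshold=6)
env.movel(np.array([.4575,.150,.010])+o,v=.12)
env.movel(np.array([.4575,-.034,.010])+o,v=.08)
print(env.get_wrist_force(),env.get_tool_pos(),env.get_t())
ring_pan()
E
python3 push.py
```

```text
[ 0.40887788  0.21219032 -0.99044194] [ 0.45755465 -0.0338499  -0.02647863] 19.9417
scene ring [0.4577 0.011 ] 161 res 0.0023
side ring [0.4592 0.0099] 75 res 0.0027
side pan [0.4623 0.0144] 171 res 0.0021
```

```bash
cat >> h.py <<'E'
def tool(d,s=-1,up=None):
    "tool frame gripping a rod whose handle direction is d, z tool = most downward normal"
    d=d/np.linalg.norm(d); z=np.array([0,0,-1.]); z=z-d*(z@d); z/=np.linalg.norm(z)
    y=s*np.cross(d,z); return np.column_stack([np.cross(y,z),y,z])
def tcp(g,M): return np.asarray(g)+M[:,2]*(.019+OFF)   # grasp point -> commanded TCP
E
python3 - <<'E'
from h import *
o=np.array([0,0,-OFF]); t=env.get_tool_pos()
env.movel([t[0],t[1]+.01,-OFF+.012],v=.1)
env.movel(np.array([t[0],t[1]+.02,.10])+o,v=.25)
d=np.array([.135,.991,0]); M=tool(d); np.savez("rod.npz",d=d)
env.move_ptp(tcp([.6457,.268,.16],M),q(M)); env.gripper_to(.55,force=60)
print(env.get_t())
ims={c:get_image(c) for c in("scene","side","wrist")}
import pickle; pickle.dump(ims,open("ims.pkl","wb"))
w=ims["wrist"];cv2.imwrite("pics/w2.png",w["color"][...,::-1]);ring_pan()
P=cloud(w);m=(w["z_map"]>0)&(P[...,2]>.05)&(P[...,2]<.085)&(abs(P[...,0]-.64)<.06)&(P[...,1]>0)&(P[...,1]<.4);p=P[m]
for a in np.arange(.06,.36,.01):
    j=(p[:,1]>=a)&(p[:,1]<a+.01)
    if j.sum()>3: print(round(a+.005,3),j.sum(),p[j].min(0).round(4),p[j].max(0).round(4))
E
```

```text
23.45
scene ring [0.4579 0.0108] 329 res 0.0027
scene pan [0.4599 0.0153] 226 res 0.0024
side pan [0.4611 0.0135] 190 res 0.0022
0.145 68 [0.6188 0.1437 0.0525] [0.6511 0.15   0.0636]
0.155 512 [0.609 0.15  0.05 ] [0.6527 0.16   0.0653]
0.165 93 [0.6272 0.16   0.0592] [0.6376 0.1699 0.0649]
0.175 99 [0.6294 0.1701 0.0587] [0.6398 0.18   0.0656]
0.185 103 [0.6307 0.18   0.0592] [0.6412 0.1899 0.0651]
0.195 111 [0.6321 0.1901 0.0599] [0.6425 0.2    0.0652]
0.205 118 [0.6337 0.2    0.0588] [0.6447 0.2099 0.065 ]
0.215 53 [0.6359 0.2103 0.0604] [0.6592 0.22   0.0755]
0.225 587 [0.6246 0.22   0.05  ] [0.66   0.23   0.0789]
0.235 269 [0.6256 0.23   0.05  ] [0.6527 0.24   0.0719]
0.245 214 [0.6376 0.24   0.0655] [0.6538 0.25   0.0706]
0.255 222 [0.6389 0.25   0.0659] [0.656  0.26   0.0706]
0.265 234 [0.6404 0.2601 0.0653] [0.6571 0.27   0.071 ]
0.275 243 [0.6418 0.27   0.0659] [0.6583 0.2799 0.0706]
0.285 254 [0.6432 0.28   0.065 ] [0.6604 0.2899 0.0706]
0.295 254 [0.6454 0.2901 0.0665] [0.6615 0.3    0.0706]
0.305 294 [0.6468 0.3    0.0603] [0.6773 0.31   0.0707]
0.315 639 [0.6347 0.3101 0.0502] [0.6792 0.32   0.0712]
0.325 359 [0.6354 0.32   0.0501] [0.6762 0.3276 0.0709]
```

View pics/w2.png

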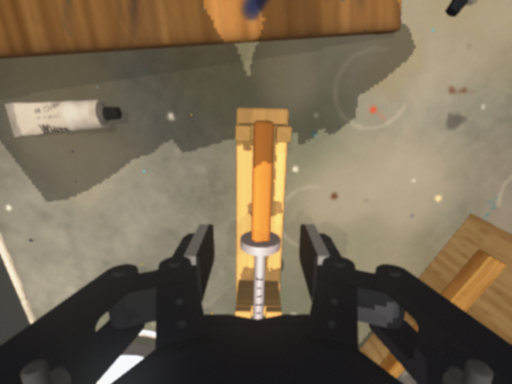

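The wrist view shows the rod in the rest: handle at col 262 rows 120–240, collar at (243, 260), engraved scale up, and the open fingers straddling it. Now I grasp and lift.

Run:
```python
from h import *
d=np.array([.148,.989,0]); d/=np.linalg.norm(d); M=tool(d); g=np.array([.648,.268,.06])
env.movel(tcp(g+[0,0,.06],M),q(M),v=.2)
print(env.movel(tcp(g,M),v=.12,threshold=10),env.get_tool_pos())
env.gripper_to(0,force=100); print("w",env.get_grip_width()*85,env.get_gripper_force())
env.movel(tcp(g+[0,0,.14],M),v=.2)
print("w",env.get_grip_width()*85,env.get_gripper_force(),env.get_wrist_force(),env.get_t())
import pickle
ims={c:get_image(c) for c in("scene","side","wrist")}; pickle.dump(ims,open("ims2.pkl","wb"))
T=np.array(env.get_tool_pos())-M[:,2]*(.019+OFF); Rm=R.from_quat(env.get_orientation()).as_matrix()
# rod points in the grasp frame: along d, along sideways, up
for c,im in ims.items():
    P=cloud(im)[im["z_map"]>0]-T; L=np.column_stack([P@d,P@np.cross(d,[0,0,1]),P[:,2]])
    j=(L[:,0]>-.25)&(L[:,0]<.08)&(abs(L[:,1])<.035)&(abs(L[:,2])<.035)
    l=L[j]; print(c,"min along",l[:,0].min() if len(l) else None)
    for a in np.arange(-.22,.08,.02):
        k=l[(l[:,0]>=a)&(l[:,0]<a+.02)]
        if len(k)>4: print(round(a+.01,2),len(k),k[:,1:].min(0).round(4),k[:,1:].max(0).round(4))
cv2.imwrite("pics/w3.png",ims["wrist"]["color"][...,::-1])
```

```text
False [0.64848349 0.26820055 0.00514335]
w 14.521588861647361 97.57123231887817
w 14.185933253441796 98.5371994972229 [-0.26174905 -0.53773421 -2.05006103] 26.1417
scene min along -0.19794464746702944
-0.19 20 [-0.0048 -0.0039] [0.0062 0.0063]
-0.17 18 [-0.0052 -0.0026] [0.0009 0.0069]
-0.15 19 [-0.0047 -0.0033] [0.0039 0.0078]
-0.13 15 [-0.0057 -0.0049] [0.0017 0.0066]
-0.11 18 [-0.0044 -0.0034] [0.0057 0.0065]
-0.09 17 [-0.0051 -0.0028] [0.0045 0.0067]
-0.07 16 [-0.0064 -0.0023] [0.0023 0.0067]
-0.05 74 [-0.0181 -0.0191] [0.0182 0.018 ]
-0.03 24 [-0.0079 -0.0089] [0.0096 0.011 ]
-0.01 124 [-0.0345 -0.0186] [0.0331 0.0349]
0.01 35 [-0.0346 -0.0104] [0.0176 0.0349]
0.03 7 [-0.0103 -0.0079] [-0.006   0.0024]
0.05 9 [-0.0082 -0.009 ] [-0.004   0.0021]
side min along -0.2016084568122316
-0.19 13 [-0.0035 -0.0048] [0.0036 0.0047]
-0.17 9 [-0.005  -0.0029] [0.0028 0.0036]
-0.15 12 [-0.0039 -0.0044] [0.005  0.0044]
-0.13 9 [-0.0044 -0.0024] [0.0031 0.0037]
-0.11 9 [-0.0031 -0.0054] [0.0002 0.0043]
-0.09 8 [-0.0049 -0.0039] [0.0028 0.0042]
-0.07 8 [-0.0019 -0.0048] [0.0052 0.0028]
-0.05 67 [-0.0165 -0.0153] [0.0186 0.0169]
-0.01 114 [-0.0343 -0.0183] [0.0346 0.0346]
0.01 22 [-0.035  -0.0178] [0.0167 0.0335]
0.05 8 [-0.0071 -0.0112] [-0.0036  0.0064]
wrist min along -0.04162457280221544
-0.05 121 [-0.0131 -0.0167] [ 0.0118 -0.0052]
-0.03 606 [-0.0129 -0.0138] [0.0116 0.0091]
-0.01 1606 [-0.0277  0.0051] [0.0299 0.035 ]
0.01 5575 [-0.0348 -0.0161] [0.035 0.035]
0.03 1563 [-0.0085  0.0044] [0.0074 0.0097]
0.05 1833 [-0.0086 -0.0105] [0.0075 0.0096]
```

The rod sits centred in the grip and in line with the tool, with its tip 200 mm ahead of the grasp point, as planned. Next is a finer fix of the tube mouth.

Run:
```python
from h import *
import pickle
for f in("ims.pkl","ims2.pkl"):
  for c in("scene","side"):
    im=pickle.load(open(f,"rb"))[c];P=cloud(im)[im["z_map"]>0]
    # lid yaw: robust – optimise area of percentile box
    l=P[(P[:,2]>.117)&(P[:,2]<.128)&(P[:,1]<-.255)&(P[:,1]>-.47)&(P[:,0]>.48)&(P[:,0]<.65)][:,:2]
    best=min((np.prod(np.ptp(np.percentile(l@np.array([[np.cos(a),-np.sin(a)],[np.sin(a),np.cos(a)]]),[1,99],0),axis=0)),a) for a in np.radians(np.arange(-10,6,.25)))
    a=best[1]; Q=np.array([[np.cos(a),-np.sin(a)],[np.sin(a),np.cos(a)]]); lo,hi=np.percentile(l@Q,[1,99],0)
    ctr=Q@((lo+hi)/2); print(f,c,"yaw",np.degrees(a),"size",(hi-lo).round(4),"ctr",ctr.round(4),"mouth->",(ctr+.14*Q[:,1]).round(4))
    e=np.array([Q[0,0],Q[1,0],0]);h=np.array([Q[0,1],Q[1,1],0]);d=h*np.cos(np.pi/6)+[0,0,.5];n=np.cross(e,d)
    m0=np.r_[ctr+.14*Q[:,1],.135]; t=P[(np.linalg.norm(P-m0,axis=1)<.06)&(P[:,2]>.06)]-m0
    L=np.column_stack([t@e,t@d,t@n]); L=L[(abs(L[:,0])<.03)&(abs(L[:,2])<.03)]
    for b in np.arange(-.05,.03,.005):
        k=L[(L[:,1]>=b)&(L[:,1]<b+.005)]
        if len(k)>2: print("  along %.4f n%d"%(b+.0025,len(k)),"side",k[:,0].min().round(4),k[:,0].max().round(4),"n",k[:,2].min().round(4),k[:,2].max().round(4))
```

```text
ims.pkl scene yaw -4.75 size [0.1261 0.179 ] ctr [ 0.5619 -0.3533] mouth-> [ 0.5735 -0.2137]
  along -0.0475 n17 side -0.0131 0.0083 n -0.0047 0.0179
  along -0.0425 n18 side -0.0125 0.0096 n -0.0041 0.0151
  along -0.0375 n14 side -0.0116 0.0069 n -0.003 0.0148
  along -0.0325 n15 side -0.0131 0.0058 n 0.0009 0.0172
  along -0.0275 n16 side -0.0129 0.0065 n -0.0004 0.0176
  along -0.0225 n14 side -0.0139 0.0055 n -0.0005 0.0178
  along -0.0175 n20 side -0.0166 0.0049 n 0.0003 0.0204
  along -0.0125 n21 side -0.0206 0.0131 n -0.0049 0.0224
  along -0.0075 n37 side -0.0199 0.0165 n -0.014 0.0246
ims.pkl side yaw -4.0 size [0.1249 0.1826] ctr [ 0.5622 -0.3537] mouth-> [ 0.572  -0.2141]
  along -0.0475 n20 side -0.0107 0.0097 n 0.0019 0.0171
  along -0.0425 n16 side -0.0109 0.0104 n -0.0033 0.0169
  along -0.0375 n20 side -0.0121 0.0065 n 0.0 0.0169
  along -0.0325 n14 side -0.0101 0.0064 n -0.0012 0.0141
  along -0.0275 n18 side -0.011 0.0093 n -0.0018 0.0164
  along -0.0225 n24 side -0.0133 0.012 n -0.0012 0.0182
  along -0.0175 n33 side -0.0171 0.0117 n -0.0085 0.0207
  along -0.0125
[... 624 characters left out ...]
0179 0.0141 n -0.0041 0.0236
  along -0.0075 n39 side -0.0188 0.0196 n -0.0131 0.0237
ims2.pkl side yaw -3.7499999999999996 size [0.1249 0.1824] ctr [ 0.562  -0.3539] mouth-> [ 0.5711 -0.2142]
  along -0.0475 n18 side -0.0105 0.0101 n -0.0006 0.016
  along -0.0425 n16 side -0.0099 0.0069 n -0.0023 0.0178
  along -0.0375 n18 side -0.0098 0.0091 n -0.0001 0.0172
  along -0.0325 n17 side -0.0105 0.0073 n -0.0052 0.0146
  along -0.0275 n16 side -0.0091 0.011 n 0.0001 0.0173
  along -0.0225 n28 side -0.0124 0.011 n -0.007 0.0185
  along -0.0175 n29 side -0.0149 0.0147 n -0.0085 0.0204
  along -0.0125 n34 side -0.0184 0.0151 n -0.0071 0.0231
  along -0.0075 n16 side -0.0152 0.0152 n -0.0066 0.0245
```

```bash
cat >> h.py <<'E'
a=np.radians(3.9); MOUTH=np.array([.5702,-.2221,.135]); TD=np.array([np.sin(a)*np.cos(np.pi/6),np.cos(a)*np.cos(np.pi/6),.5]); TM=tool(TD)
E
python3 - <<'E'
from h import *
g=MOUTH+TD*(.05+.185)
env.move_ptp(tcp(g,TM),q(TM)); print(env.get_t(),env.get_tool_pos()-tcp(g,TM),env.get_gripper_force())
e=np.cross(TD,-TM[:,2]); n=-TM[:,2]
for c in("scene","side"):
    im=get_image(c)
    if c=="side": cv2.imwrite("pics/s4.png",cv2.resize(im["color"][120:320,200:450,::-1],(750,600),interpolation=2))
    P=cloud(im)[im["z_map"]>0]-MOUTH; L=np.column_stack([P@TD,P@e,P@n])
    l=L[(L[:,0]>-.06)&(L[:,0]<.32)&(abs(L[:,1])<.04)&(abs(L[:,2])<.04)]
    for b in np.arange(-.06,.3,.015):
        k=l[(l[:,0]>=b)&(l[:,0]<b+.015)]
        if len(k)>2: print(c,"along %.3f n%d"%(b+.0075,len(k)),"e",k[:,1].min().round(4),k[:,1].max().round(4),"n",k[:,2].min().round(4),k[:,2].max().round(4))
    k=l[(l[:,0]<.17)&(l[:,0]>.015)]; print("tip at",k[:,0].min() if len(k) else None)
E
```

```text
27.4417 [ 7.93042028e-05  5.56644568e-04 -2.91591734e-04] 98.58223915100098
scene along -0.052 n98 e -0.0396 0.0389 n -0.0064 0.0252
scene along -0.037 n48 e -0.01 0.0133 n -0.0094 0.0133
scene along -0.022 n46 e -0.0106 0.0101 n -0.0052 0.0144
scene along -0.007 n70 e -0.0168 0.0163 n -0.0192 0.0183
scene along 0.007 n15 e -0.0154 0.0208 n -0.0163 0.0173
scene along 0.037 n8 e -0.0049 0.0011 n -0.0048 0.003
scene along 0.052 n19 e -0.0067 0.0044 n -0.006 0.005
scene along 0.068 n20 e -0.0069 0.0039 n -0.0021 0.0052
scene along 0.083 n17 e -0.0052 0.0031 n -0.0039 0.0069
scene along 0.098 n19 e -0.0068 0.0042 n -0.0048 0.0047
scene along 0.112 n21 e -0.0068 0.0044 n -0.0052 0.0068
scene along 0.128 n17 e -0.0053 0.0045 n -0.0029 0.0068
scene along 0.143 n20 e -0.0053 0.002 n -0.0033 0.0054
scene along 0.158 n21 e -0.0058 0.0008 n -0.0029 0.0074
scene along 0.172 n17 e -0.0057 0.003 n -0.0074 0.0044
scene along 0.188 n50 e -0.0183 0.0102 n -0.0159 0.0175
scene along 0.203 n43 e -0.0097 0.005 n -0.0088 0.0114
scene along 0.218 n50 e -0.0373 0.0097 n -0.0107 0.0347
scene along 0.232 n32
[... 708 characters left out ...]
04 n -0.0042 0.005
side along 0.098 n18 e -0.0046 0.0046 n -0.0039 0.0056
side along 0.112 n18 e -0.0052 0.0035 n -0.0027 0.0049
side along 0.128 n16 e -0.0052 0.0028 n -0.0023 0.0043
side along 0.143 n16 e -0.0068 0.0047 n -0.0015 0.0056
side along 0.158 n17 e -0.0041 0.0046 n -0.003 0.0053
side along 0.172 n15 e -0.0045 0.0028 n -0.0048 0.0057
side along 0.188 n84 e -0.0177 0.0183 n -0.0163 0.017
side along 0.203 n23 e -0.0072 0.0068 n -0.008 0.0101
side along 0.218 n114 e -0.0387 0.039 n -0.0137 0.0398
side along 0.232 n99 e -0.0384 0.0359 n -0.0208 0.0385
side along 0.247 n13 e -0.0369 0.0202 n 0.0042 0.0383
side along 0.277 n3 e -0.0062 0.0053 n -0.0115 0.0083
tip at 0.03637991931343991
```

View pics/s4.png

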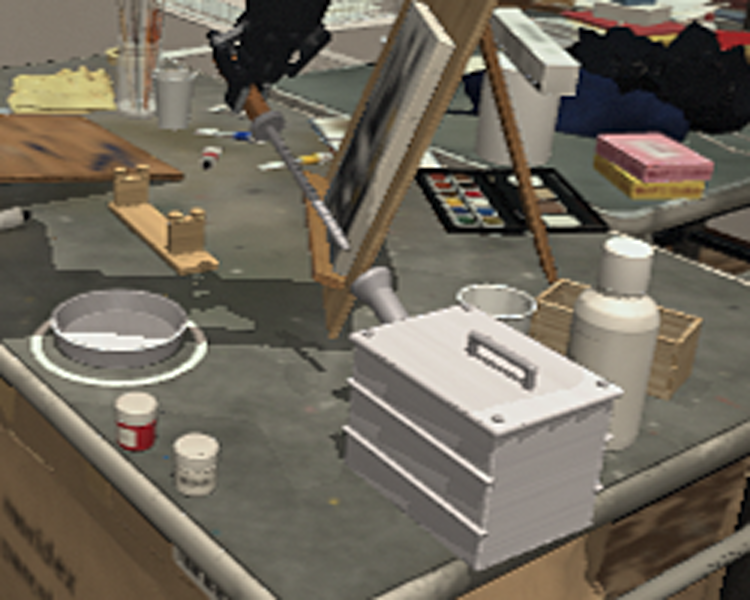

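The side view shows the rod in line with the tube, with its tip (240, 345) just short of the mouth (280, 375). The numbers agree within 1–2 mm, so I insert.

```bash
cat > ins.py <<'E'
from h import *
def s_now(): 
    g=np.array(env.get_tool_pos())-TM[:,2]*(.019+OFF)-MOUTH; return (g@TD-.05).round(4)
r=env.movel(tcp(MOUTH+TD*(.05+.012),TM),v=.08,threshold=15); print(r,s_now(),env.get_wrist_force(),env.get_t())
if not r or s_now()<.02:
    r=env.movel(tcp(MOUTH+TD*(.05-.008),TM),v=.025,threshold=14); env.wait(.3); print(r,s_now(),env.get_wrist_force(),env.get_t())
F=env.get_wrist_force(); print("axial",F@TD if hasattr(F,'dot') else F, env.get_gripper_force())
im=get_image("side"); cv2.imwrite("pics/s5.png",cv2.resize(im["color"][180:280,280:405,::-1],(750,600),interpolation=2))
P=cloud(im)[im["z_map"]>0]-MOUTH; e=np.cross(TD,-TM[:,2]); L=np.column_stack([P@TD,P@e,P@-TM[:,2]])
for b in np.arange(-.02,.05,.004):
    k=L[(L[:,0]>=b)&(L[:,0]<b+.004)&(abs(L[:,1])<.025)&(abs(L[:,2])<.025)]
    if len(k)>2: print("%.3f"%(b+.002),len(k),k.min(0).round(4)[1:],k.max(0).round(4)[1:])
E
python3 ins.py
```

```text
False 0.0123 [ 0.21676717 -0.39929    -0.98975617] 29.8583
True 0.0002 [1.55319954 2.22212011 0.62291904] 30.7083
axial 2.322903646160883 98.65777015686035
-0.018 15 [-0.009  -0.0066] [0.0109 0.012 ]
-0.014 22 [-0.0104 -0.0133] [0.0117 0.0139]
-0.010 23 [-0.0134 -0.0105] [0.0138 0.0156]
-0.006 27 [-0.016  -0.0129] [0.0148 0.0178]
-0.002 25 [-0.016  -0.0118] [0.0165 0.0203]
0.002 18 [-0.0175 -0.0098] [0.0037 0.0175]
0.006 20 [-0.0179 -0.0084] [0.0102 0.0189]
0.010 4 [-0.0146  0.0013] [-0.0027  0.016 ]
0.014 9 [-0.0077 -0.0049] [0.0049 0.0106]
0.018 11 [-0.0083 -0.0093] [0.0043 0.009 ]
0.022 11 [-0.0084 -0.0049] [0.008  0.0095]
0.026 10 [-0.0082 -0.0075] [0.0031 0.0113]
0.030 13 [-0.0089 -0.0068] [0.0066 0.0094]
0.034 11 [-0.0077 -0.0045] [0.0071 0.0088]
0.038 42 [-0.0145 -0.0148] [0.0226 0.0239]
0.042 39 [-0.0215 -0.0173] [0.019  0.0243]
0.046 10 [-0.0223 -0.0051] [0.0114 0.0214]
0.050 8 [-0.0199 -0.0123] [0.0099 0.0144]
```

View pics/s5.png

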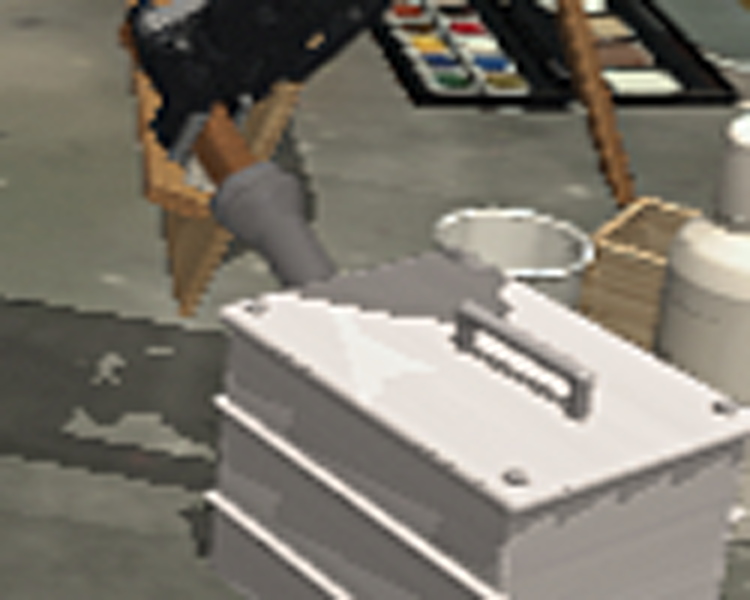

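The crop shows the collar flush on the mouth (200, 255), with the stop at s = 0.0 mm. I'll press gently once more, draw it out, and go to the final pose.

Run:
```python
from h import *
t=np.array(env.get_tool_pos())
print(env.movel(t-TD*.005,v=.02,threshold=10),env.get_wrist_force()); env.wait(.3)
env.movel(tcp(MOUTH+TD*(.05-.0005),TM),v=.05)
env.movel(tcp(MOUTH+TD*(.05+.20),TM),v=.1); env.wait(.15)
print("out",env.get_t(),env.get_gripper_force())
pan=np.array([.4605,.0145]); d=np.array([.4,.9165,0]); M=tool(d); g=np.r_[pan,.125]+d*.2
print(solver.solve_ik(tcp(g,M),q(M)))
env.move_ptp(tcp(g+[0,0,.09],M),q(M)); env.movel(tcp(g,M),v=.1); env.wait(.5)
print(env.get_t(),env.get_wrist_force(),env.get_gripper_force())
r=ring_pan(); T=np.array(env.get_tool_pos())-M[:,2]*(.019+OFF); s=np.cross(d,[0,0,1])
for c in("scene","side"):
    im=get_image(c); P=cloud(im)[im["z_map"]>0]-T; L=np.column_stack([P@d,P@s,P[:,2]])
    l=L[(L[:,0]>-.25)&(L[:,0]<.08)&(abs(L[:,1])<.03)&(abs(L[:,2])<.03)]; print(c,"tip",l[:,0].min())
    for a in(-.2,-.16,-.12,-.08,-.04,.03):
        k=l[(l[:,0]>=a)&(l[:,0]<a+.02)]
        if len(k)>2: print(a,k[:,1:].min(0).round(4),k[:,1:].max(0).round(4))
cv2.imwrite("pics/s6.png",cv2.resize(get_image("scene")["color"][130:310,150:390,::-1],(800,600),interpolation=2))
```

```text
True [1.06452493 2.00198509 4.02032082]
out 33.825 98.55629324913025
[ 2.98150417e-01  5.32354442e-01  1.88107584e+00 -4.44089210e-16
  7.28162373e-01  7.09673319e-01]
36.5917 [-1.37972273  0.7551162  -1.43204673] 98.57935667037964
scene ring [0.4582 0.0115] 246 res 0.0022
scene pan [0.4598 0.0154] 231 res 0.0021
side pan [0.4607 0.0133] 203 res 0.0023
scene tip -0.19717972396311206
-0.2 [-0.0027 -0.0037] [0.0032 0.006 ]
-0.16 [-0.0048 -0.0037] [0.0074 0.0073]
-0.12 [-0.0042 -0.0058] [0.0061 0.0065]
-0.08 [-0.0041 -0.0017] [0.0033 0.0047]
-0.04 [-0.0073 -0.0072] [0.0082 0.0153]
0.03 [-0.0064  0.0001] [-0.0034  0.0085]
side tip -0.20117737064490376
-0.2 [-0.0029 -0.0054] [0.0054 0.0039]
-0.16 [-0.0025 -0.0018] [0.0054 0.0037]
-0.12 [-0.0027 -0.0008] [0.0065 0.0041]
-0.08 [-0.0024 -0.0017] [0.0047 0.0037]
0.03 [0.0005 0.0064] [0.0088 0.0085]
```

View pics/s6.png

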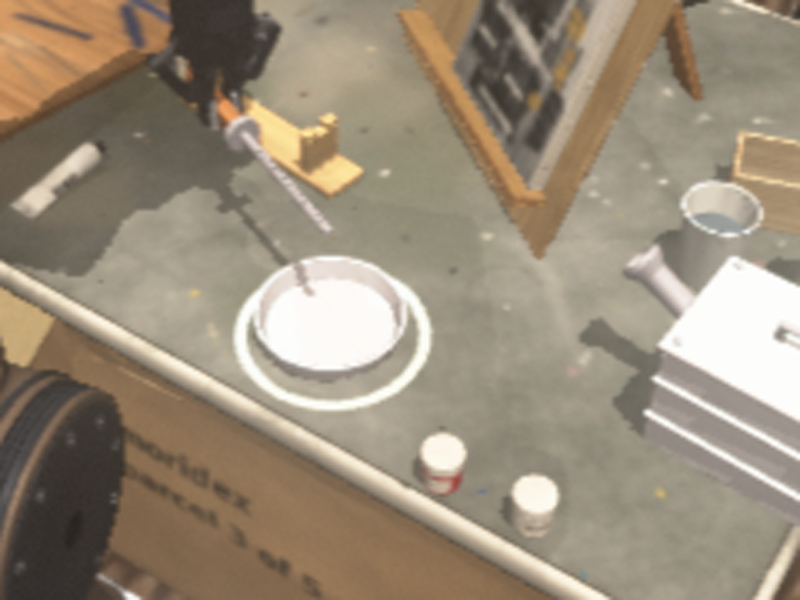

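The picture shows the rod held level with its tip (230, 330) above the pan, the pan inside the ring (320, 335), and the pots and paint tube undisturbed. I'm handing in.

```bash
python3 -c "
from workcell import job
print(job.sign_off())"
```

```text
the job is handed in; nothing more can be done
None
```

Job handed in at about 37 s of the 72 s allowed (no verdict came back): the pan is about 4 mm off the ring's centre, the rod went into the tube to its collar and came right out, and it is now held level, scale side up, about 125 mm above the table over the pan's middle; the reported TCP proved to lie 36.5 mm beyond the real finger ends, so the first push passed over the pan and I corrected for that from then on.

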